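# Unscrew the released plug from the air manifold

## Task

Of the two brass plugs in the blue manifold, only the one below the green flag has been released for service. Unscrew that plug by turning it anticlockwise without forcing it, draw it straight out of its port, and lay it gently in the blue tray; leave the plug below the red flag screwed home.

Things in the scene. Friction and masses are not known exactly. Their poses are not given: they have to be found in the camera images.
- manifold: fixed blue block, 100 x 300 x 140 mm (x, y, z), on a dark foot plate 130 x 310 x 20 mm; origin under its centre on the bench, yaw up to 0.2 rad. Its +x face, away from the robot, carries two steel bosses, 24 mm long and 65 mm in diameter, with level threaded ports 170 mm apart, 100 mm above the bench, that hold the plugs
- port_l (a point): centre of the mouth of the left (+y) port; axes as the manifold: x out along the port, z up. Both threads: right-handed, turning needs only light friction; a plug comes out 20 mm per turn when turned anticlockwise as seen facing it (positive about +x), has 1 mm of axial play, plays up to 3 deg out of line, and lets go after about 100 degrees; turning further is harmless
- port_r (a point): centre of the mouth of the right (-y) port, same axes and thread as port_l. Off its thread, a plug still lies in the port by its smooth nose (oiled, slippery; it binds a little if pulled askew) and must be drawn about 75 mm straight along +x to be clear
- plug_l: brass hexagon plug, 113 mm long, 0.35 kg, in the left (+y) port. Origin on its axis at the hexagon's inner face, at first 1 mm off the port mouth; +x out of the port, z up at first. Hexagon 50 mm across flats, x 0 to 36 mm (mass centre within); at first a flat faces straight up: pairs to grip lean 30 deg either way. Shank dia 32, x 0 to -22 (lugs to 44); nose dia 16, x -22 to -74
- plug_r: brass hexagon plug, 113 mm long, 0.35 kg, in the right (-y) port. Origin on its axis at the hexagon's inner face, at first 1 mm off the port mouth; +x out of the port, z up at first. Hexagon 50 mm across flats, x 0 to 36 mm (mass centre within); at first a flat faces straight up: pairs to grip lean 30 deg either way. Shank dia 32, x 0 to -22 (lugs to 44); nose dia 16, x -22 to -74
- flag_green: green magnetic flag, a stub 48 mm in diameter and 42 mm high, fixed on top of the manifold directly behind and above one of the ports: that port is released for service. Origin under its centre
- flag_red: red magnetic flag, same shape, fixed above the other port: that one is live. Origin under its centre
- tray: fixed open blue tray, 180 x 180 mm outside, walls 5 mm thick and 35 mm high, floor 5 mm thick; on the left or the right of the bench. Origin under its centre, on the bench; z up
- carton: fixed cardboard box, 180 x 180 x 50 mm, full of red blocks, on the other side of the bench from the tray; not to be used. Origin under its centre
Things that resemble listed ones, but are neither listed nor needed, are in the scene too. What is shaped like the plug_l but turquoise is not meant.

How it is judged (in metres and radians):
On the way, in this order (a step that is already met when the one before it is completed fails the run):
1. the plug below the green flag has been screwed off its thread and slides outwards, still lying straight in its port (((horizontal distance between flag_green and port_l below 0.12 m and x of plug_l in the frame of port_l between 0.012 and 0.06 m and angle between the x axis of plug_l and the x axis of manifold, either way round below 0.26 rad and y of plug_l in the frame of port_l between -0.015 and 0.015 m and z of plug_l in the frame of port_l between -0.015 and 0.015 m) or (horizontal distance between flag_green and port_r below 0.12 m and x of plug_r in the frame of port_r between 0.012 and 0.06 m and angle between the x axis of plug_r and the x axis of manifold, either way round below 0.26 rad and y of plug_r in the frame of port_r between -0.015 and 0.015 m and z of plug_r in the frame of port_r between -0.015 and 0.015 m))), for 0.05 s.
2. that plug has been drawn clear of its port and is held up (((horizontal distance between flag_green and port_l below 0.12 m and x of plug_l in the frame of port_l above 0.078 m and height (world z) of plug_l above 0.06 m) or (horizontal distance between flag_green and port_r below 0.12 m and x of plug_r in the frame of port_r above 0.078 m and height (world z) of plug_r above 0.06 m))), for 0.1 s.
At the end, for the whole second after the job is handed in: The plug from the port below the green flag lies on its side on the tray's floor (origin within 85 mm of the tray's centre in the tray's x and y, below 45 mm, its axis within 20 degrees of level), released and at rest; the other plug is still home in its port, moved less than 5 mm (((horizontal distance between flag_green and port_l below 0.12 m and x of plug_l in the frame of tray between -0.085 and 0.085 m and y of plug_l in the frame of tray between -0.085 and 0.085 m and height (world z) of plug_l below 0.045 m and angle between plug_l's own x axis and vertical above 1.22 rad and linear speed of plug_l below 0.02 m/s and x of plug_r in the frame of port_r below 0.005 m and distance of plug_r from where it was at the start of the episode below 0.005 m) or (horizontal distance between flag_green and port_r below 0.12 m and x of plug_r in the frame of tray between -0.085 and 0.085 m and y of plug_r in the frame of tray between -0.085 and 0.085 m and height (world z) of plug_r below 0.045 m and angle between plug_r's own x axis and vertical above 1.22 rad and linear speed of plug_r below 0.02 m/s and x of plug_l in the frame of port_l below 0.005 m and distance of plug_l from where it was at the start of the episode below 0.005 m))); the robot touches nothing.
It fails at once if the plug below the red flag is disturbed (moved over 5 mm or turned over 15 degrees) ((horizontal distance between flag_green and port_l below 0.12 m and (distance of plug_r from where it was at the start of the episode above 0.005 m or angle between the z axis of plug_r and the z axis of manifold, either way round above 0.26 rad)) or (horizontal distance between flag_green and port_r below 0.12 m and (distance of plug_l from where it was at the start of the episode above 0.005 m or angle between the z axis of plug_l and the z axis of manifold, either way round above 0.26 rad))).
It fails at once if a plug is forced in its port (over 100 N against the manifold) (contact force between any of plug_l, plug_r and manifold above 100 N).
It fails at once if a plug is dropped or banged into the tray (over 150 N) (contact force between any of plug_l, plug_r and tray above 150 N).
It also fails if it takes over 61 s, if anything falls off the work surface, if the arm or the gripper's body presses on something with over 40 N, if the wrist force passes 120 N, or if a joint passes its speed limit or range.

## Robot

A 6-joint arm with a two-finger parallel gripper is mounted at the origin on the work surface. World frame = base frame: x ahead of the robot, y to its left, z up, the work surface at z = 0. Lengths are in mm, angles in rad, forces in N, time in s.
With the tool pointing down it reaches from about 425 to 950 mm from the base axis. Payload 3.5 kg.
Tool frame: the origin (TCP) lies on the centre line of the jaws, within the pads' length; the fingertips stand 17 mm ahead of it and the grasp point (between the pads) lies 2 mm behind it; z points along the fingers, y is the line along which they close (so a half turn about z gives the same grasp; the last joint's range is limited). The gripper opens to 85 mm and grips with 20 to 120 N. Pads are 22 mm wide; open, the fingers measure 114 mm over their backs; the gripper's body (76 mm by 85 mm) begins 54 mm behind the grasp point. The pads swing forward as they close: fully open they stand 13 mm farther back than shut.
Start: joints at [-1.333, 0.286, 1.577, -0, 1.279, -0.15], TCP at [255.275, -624.853, 248.325] pointing down, gripper open.
Joint ranges: [-2.77, 2.77], [-0.9, 2.22], [0.21, 2.48], [-1.53, 4.67], [0.24, 2.81], [-2.84, 2.84]. Speed limits (rad/s): [2.79, 2.79, 3.14, 3.14, 3.14, 3.14].

## Interface

Orientations are given as [roll, pitch, yaw] about the fixed x, y, z axes, in that order (R = Rz(yaw) Ry(pitch) Rx(roll)).
In Python, from station import r gives the robot as it stands. Calls block until the motion is done:
- r.movep(position, orientation): joint-space move of the TCP to a pose.
- r.move_linear(position, frame=None, velocity=150): straight line of the TCP; frame=None keeps the orientation; velocity is the mean speed in mm/s.
- r.move_j(angles): joint-space move.
- r.gripper_open() and r.close(grip_force=None): open the fingers fully, or close them until they stop; grip_force is the grip in N (None keeps the last).
- r.dwell(seconds).
- r.ik(position, orientation): joint angles nearest the present ones, or None.
- r.sense(): the state.
- r.capture(name): name is "scene" or "top" or "wrist"; returns a dict with "color" (480x640x3 uint8, red, green, blue), "range_z" (480x640 float32, mm along the optical axis (not along the pixel's ray), 0 where there is no reading), "camera_matrix" (3x3 intrinsics, pixels), "view" (4x4, takes a point from world to camera coordinates). Camera axes: x right, y up, looking along -z (the intrinsics and any distortion apply to the point x, -y, -z); pixel columns grow to the right and rows downward; lengths in mm; the calibration is good to about 2 mm. A picture is of the moment at which its call begins.
A pose or a line that the arm cannot do raises r.PlanningError and nothing moves.
- r.hand_in(): hands the job in; it is judged then, once.
The state is a dict: "time": time; "joint_positions": joint angles; "qd": joint speeds; "tau": joint torques, N m; "tool_pos": TCP position; "tool_rot": TCP orientation; "wrist_force": force on the tool from outside, world axes, zero at the start; "moment": the same for the moment, N m; "gripper_width": finger opening in mm; "grasp_force": force on a finger pad.
Only numpy, scipy, OpenCV 4.12 (cv2) and the standard library are available. Lean on these libraries where they do the work, as an engineer would, in place of code of your own. Each camera call takes 0.05 s, during which the arm holds its last target. There are 200 camera calls.

## Working session

There is one attempt and no reset: what is moved stays moved. The work goes in short steps, each a Python script; the robot and the scene stay as the last script left them, time stands still between calls to the robot, and variables do not carry over. Pictures are saved under pics/ and viewed, at most 10 in all, crops included, and the job is handed in when it is done.

```bash
mkdir -p pics; ls; cat > h.py <<'E'
import numpy as np, cv2
from station import r
def cap(n):
    c=r.capture(n); return c
def pts(c):
    K=c["camera_matrix"];V=np.linalg.inv(c["view"]);d=c["range_z"]
    v,u=np.mgrid[0:480,0:640]
    x=(u-K[0,2])/K[0,0]*d;y=(v-K[1,2])/K[1,1]*d
    P=np.stack([x,-y,-d,np.ones_like(d)],-1)@V.T
    return P[...,:3]
E
python3 - <<'E'
from h import *
ims=[]
for n in("scene","top"):
    c=cap(n);np.savez(n,**c);cv2.imwrite(f"pics/{n}.png",c["color"][...,::-1])
    print(n,c["view"].round(2).tolist(),c["camera_matrix"].tolist(),(c["range_z"]>0).mean(),[k for k in c])
print(r.sense())
E
```

```text
pics
scene [[-0.34, 0.94, -0.01, 161.27], [-0.68, -0.24, 0.69, 211.3], [0.65, 0.25, 0.72, -1494.25], [0.0, 0.0, 0.0, 1.0]] [[495.7066879900399, 0.0, 318.4807662110046], [0.0, 495.7066879900399, 232.14629749627454], [0.0, 0.0, 1.0]] 0.9959375 ['color', 'range_z', 'camera_matrix', 'view']
top [[0.01, -1.0, -0.02, 6.61], [1.0, 0.01, 0.08, -477.91], [-0.08, -0.02, 1.0, -1150.62], [0.0, 0.0, 0.0, 1.0]] [[597.6628509707658, 0.0, 316.7551203999404], [0.0, 597.6628509707658, 222.88942346196694], [0.0, 0.0, 1.0]] 0.99607421875 ['color', 'range_z', 'camera_matrix', 'view']
{'time': 0.1, 'joint_positions': array([-1.33296633e+00,  2.87120254e-01,  1.57805567e+00, -3.59053604e-06,
        1.27859798e+00, -1.50030701e-01]), 'qd': array([ 2.65551315e-04, -1.88841903e-04, -3.79350668e-03, -1.76819118e-03,
       -2.62014887e-04, -5.38436612e-05]), 'tau': array([ 6.25610082e-04, -4.07298160e+01, -2.93697417e+01, -1.93264545e-04,
        3.43050233e-03,  1.17094952e-06]), 'tool_pos': array([ 255.1633129 , -624.30063712,  247.04309637]), 'tool_rot': array([-3.13943539e+00, -3.22630628e-04,  3.87861388e-01]), 'wrist_force': array([ 0.09954789, -0.11457747, -0.55958962]), 'moment': array([-0.01860603,  0.01385589, -0.02196965]), 'grasp_force': 0.0, 'gripper_width': 85.44687408075595}
```

View pics/scene.png

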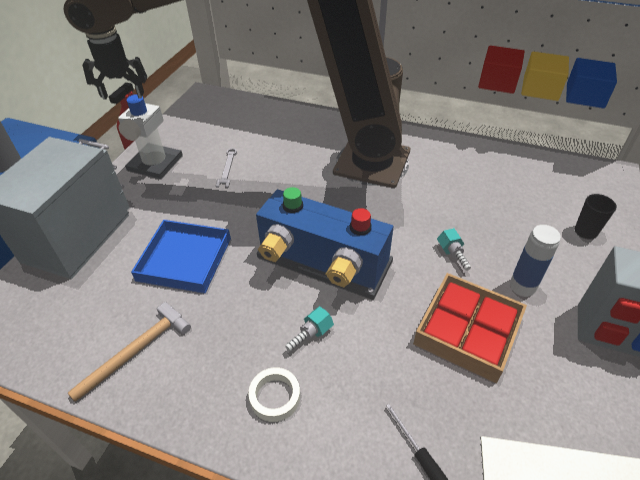

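View pics/top.png

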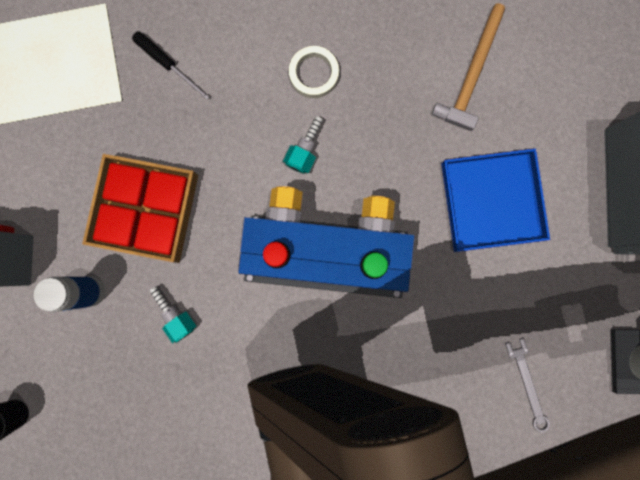

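Scene view: green flag (292,198) stands at image left and red (361,220) at image right. Image right is +y, so green marks the −y port (plug_r). The tray is at (182,255), also on −y. The top view agrees: green (375,265), its plug (378,208), tray (496,200). Turquoise plugs are decoys.

```bash
python3 - <<'E'
from h import *
for n in("top","scene"):
    c=dict(np.load(n+".npz"));P=pts(c);hsv=cv2.cvtColor(c["color"],cv2.COLOR_RGB2HSV)
    H,S,Vv=[hsv[...,i].astype(int) for i in range(3)];z=P[...,2]
    ws=(P[...,0]>300)&(P[...,0]<800)&(abs(P[...,1])<500)
    blue=(H>100)&(H<125)&(S>120)&ws
    h=np.histogram(z[blue],bins=range(-5,200,5));print(n,"blue z",[(int(b),int(a)) for a,b in zip(*h) if a>40])
    for lo,hi,nm in((130,170,"manifold top"),(30,42,"tray rim")):
        m=blue&(z>lo)&(z<hi)
        if nm[0]=="t": m&=P[...,1]<-200
        q=P[m];rc=cv2.minAreaRect(q[:,:2].astype(np.float32));print(nm,m.sum(),np.round(rc[0],1),np.round(rc[1],1),round(rc[2],2),np.median(q[:,2]))
    for nm,m in(("green",(H>50)&(H<75)&(S>130)),("red",((H<6)|(H>174))&(S>150))):
        m=m&ws&(z>150);q=P[m];q=q[q[:,2]>q[:,2].max()-6];print(nm,len(q),q.mean(0).round(1),np.ptp(q[:,:2],axis=0))
    g=(H>15)&(H<32)&(S>120)&ws&(z>60)
    nl,l,st,ce=cv2.connectedComponentsWithStats(g.astype(np.uint8))
    for i in range(1,nl):
        if st[i,4]<60: continue
        q=P[l==i];t=q[abs(q[:,2]-np.percentile(q[:,2],90))<3] ;rc=cv2.minAreaRect(t[:,:2].astype(np.float32))
        print("gold",st[i],q.mean(0).round(1),"top",len(t),t.mean(0).round(1),np.round(rc[0],1),np.round(rc[1],1),round(rc[2],1))
        if n=="scene":
            # hex end face: points at extreme out
            rc2=cv2.minAreaRect(q[:,:2].astype(np.float32));print("  all",np.round(rc2[0],1),np.round(rc2[1],1),rc2[2], q.min(0).round(1),q.max(0).round(1))
E
```

```text
top blue z [(-5, 223), (0, 4200), (5, 2764), (10, 209), (15, 217), (20, 216), (25, 204), (30, 642), (35, 313), (130, 115), (135, 5225), (140, 3078), (145, 61)]
manifold top 8484 [415.9 139.7] [595.3 119.3] 88.92 139.355860917207
tray rim 953 [ 527.2 -333.7] [179.6 181.5] 7.96 33.93341597397534
green 299 [396.4 -88.3 182.4] [38.4459671  38.62388212]
red 24 [ 380.3   -9.1 1186.5] [0. 0.]
gold [270 186  32  24 635] [514.8  67.3 118.4] top 248 [514.2  69.9 123.1] [515.3  69. ] [33.4 36.2] 84.3
gold [361 196  34  24 646] [499.2 -98.3 120. ] top 232 [498.3 -99.7 123.6] [499.2 -99.1] [31.7 35.7] 83.5
scene blue z [(0, 1120), (5, 1931), (10, 273), (15, 283), (20, 279), (25, 289), (30, 420), (35, 266), (125, 42), (130, 58), (135, 1295), (140, 2070)]
manifold top 3427 [414.9  -6.3] [301.3 103. ] 84.83 140.3915168165613
tray rim 684 [ 527.9 -334.7] [185.5 183.5] 7.48 34.30504168275712
green 123 [396.9 -88.9 182.9] [35.90466243 37.03231533]
red 167 [414.3  80.  182.6] [39.89571823 38.12660466]
gold [262 234  25  23 321] [501.9 -91.6 117.9] top 148 [500.1 -99.  123.9] [500.2 -99.5] [31.5 39.3] 83.1
  all [501.4 -95.2] [46.7 40.4] 82.7287826538086 [ 479.2 -118.4   98.2] [522.  -70.8 127.2]
gold [328 258  28  24 366] [517.8  74.6 118. ] top 174 [515.9  69.2 123.6] [516.4  69.3] [32.7 38.1] 84.6
  all [516.8  69.2] [55.6 38.9] 84.24876403808594 [496.8  41.6  98.8] [537.   97.9 127.7]
```

```bash
cat >> h.py <<'E'
from scipy.spatial.transform import Rotation as Ro
yaw=-0.096
u=np.array([np.cos(yaw),np.sin(yaw),0]);v=np.array([-u[1],u[0],0]);Z=np.array([0,0,1.])
hexc=np.array([499.8,-99.4,99.8]); G=hexc+5*u   # grip point on plug axis, 23 mm from hexagon's inner face
def ori(th,flip=0):
    """tool down, jaws closing across the port axis, then turned th deg about +u"""
    B=np.stack([u,-v,-Z],1)@np.diag([1-2*flip,1-2*flip,1])
    return (Ro.from_rotvec(np.radians(th)*u)*Ro.from_matrix(B)).as_euler("xyz")
def bk(th): # direction from the jaws back along the tool
    return Ro.from_rotvec(np.radians(th)*u).apply(Z)
def st(t=""):
    s=r.sense();print(t,"t%.2f"%s["time"],s["tool_pos"].round(1),s["tool_rot"].round(3),"F",s["wrist_force"].round(1),"M",s["moment"].round(1),"w%.1f g%.0f"%(s["gripper_width"],s["grasp_force"]))
E
python3 - <<'E'
from h import *
for f in(0,1):
    for d,th in((0,-30),(0,0),(0,30),(5,45),(95,30),(95,0)):
        q=r.ik(G+d*u,ori(th,f));print(f,d,th,None if q is None else np.round(q,2))
    for th in(-30,30):
        q=r.ik(G+90*bk(th),ori(th,f));print(f,"up",th,None if q is None else np.round(q,2))
E
```

```text
0 0 -30 [-0.17  0.17  2.08 -0.65  0.96  1.9 ]
0 0 0 [-0.39  0.11  2.08 -0.    0.95  1.27]
0 0 30 [-0.6   0.21  2.03  0.49  1.21  0.82]
0 5 45 [-0.67  0.32  1.98  0.65  1.38  0.69]
0 95 30 [-0.53  0.39  1.8   0.5   1.23  0.9 ]
0 95 0 [-0.35  0.3   1.85 -0.    0.99  1.32]
0 up -30 [-0.08  0.06  2.03 -0.58  1.13  1.87]
0 up 30 [-0.67  0.13  1.96  0.44  1.38  0.84]
1 0 -30 [-0.17  0.17  2.08 -0.65  0.96 -1.24]
1 0 0 [-0.39  0.11  2.08  0.    0.95 -1.87]
1 0 30 [-0.6   0.21  2.03  0.49  1.21 -2.32]
1 5 45 [-0.67  0.32  1.98  0.65  1.38 -2.45]
1 95 30 [-0.53  0.39  1.8   0.5   1.23 -2.24]
1 95 0 [-0.35  0.3   1.85  0.    0.99 -1.82]
1 up -30 [-0.08  0.06  2.03 -0.58  1.13 -1.28]
1 up 30 [-0.67  0.13  1.96  0.44  1.38 -2.3 ]
```

```bash
python3 - <<'E'
from h import *
r.movep(G+150*bk(-30),ori(-30));st("pre")
r.move_linear(G+45*bk(-30),velocity=120);st("near")
c=cap("scene");cv2.imwrite("pics/s2.png",cv2.resize(c["color"][150:330,160:460,::-1],None,fx=2.5,fy=2.5))
E
```

```text
pre t2.42 [512.1 -25.8 229.8] [ 2.618 -0.    -0.097] F [ 0.2  0.4 -0.1] M [ 0.2 -0.1  0. ] w85.6 g0
near t3.45 [507.6 -77.4 139.6] [ 2.618e+00 -2.000e-03 -9.600e-02] F [-0.3 -0.9  0.8] M [ 0.2 -0.   0. ] w85.5 g0
```

View pics/s2.png

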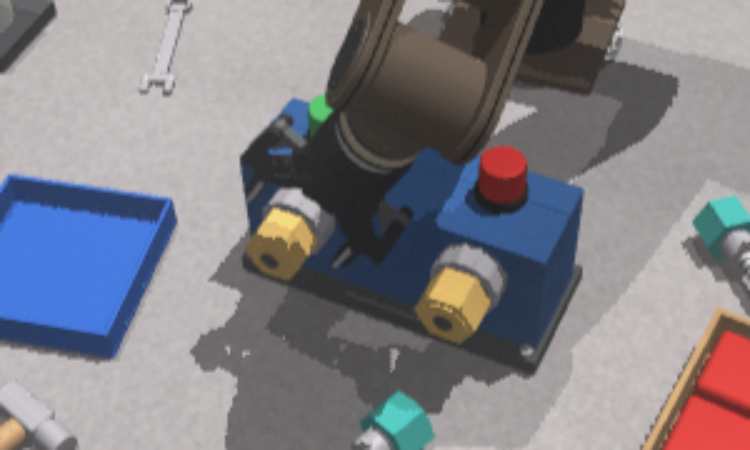

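The tool straddles the plug at about (290,245) in the crop. The wrist link passes close to the flags, so I'll check clearance before going deeper.

```bash
python3 - <<'E'
from h import *
old={n:pts(dict(np.load(n+".npz"))) for n in("scene",)}
c=cap("scene");P=pts(c).reshape(-1,3);O=old["scene"].reshape(-1,3)
m=(np.linalg.norm(P-O,axis=1)>15)&(P[:,2]>60)&(P[:,2]<500)&(P[:,0]>300)&(abs(P[:,1])<200)
Q=P[m]-45*bk(-30)
L=(Q-np.array([415,-6.3,0])) ; lx,ly=L@u,L@v
ins=(abs(lx)<50)&(abs(ly)<150);print("over block",ins.sum(),"min z",np.sort(Q[ins,2])[:8].round())
for f in([396.7,-88.6],[414.3,80]):
    d=np.linalg.norm(Q[:,:2]-f,axis=1);k=d<32;print("flag",k.sum(),np.sort(Q[k,2])[:5].round())
    k=Q[:,2]<190;print("low pts min hor. dist",d[k].min())
print("lx of low pts",np.percentile(lx[Q[:,2]<175],[0,1,5,50]).round(1))
E
```

```text
over block 4544 min z [ 35.  60. 100. 100. 100. 100. 100. 101.]
flag 0 []
low pts min hor. dist 32.01055053231938
flag 1012 [101. 349. 349. 349. 349.]
low pts min hor. dist 28.44189784482986
lx of low pts [-40.7  23.9  89.5 108.5]
```

```bash
python3 - <<'E'
from h import *
for d in(20,0):
    r.move_linear(G+d*bk(-30),velocity=60);st("d%d"%d)
    if np.linalg.norm(r.sense()["wrist_force"])>8: break
else:
    c=cap("scene");cv2.imwrite("pics/s3.png",cv2.resize(c["color"][180:300,220:380,::-1],None,fx=4,fy=4))
    r.close(40);st("closed")
E
```

```text
d20 t4.12 [505.5 -90.1 116.7] [ 2.618e+00  1.000e-03 -9.600e-02] F [0.7 0.1 0.8] M [ 0.3 -0.   0. ] w85.1 g0
d0 t4.60 [ 504.4 -100.    99.3] [ 2.618e+00  1.000e-03 -9.600e-02] F [0.2 0.  0. ] M [ 0.2 -0.  -0. ] w85.4 g0
closed t5.07 [505.2 -99.7 100.2] [ 2.618e+00 -1.000e-03 -9.600e-02] F [1.3 1.1 0.4] M [ 0.3 -0.   0. ] w49.8 g47
```

View pics/s3.png

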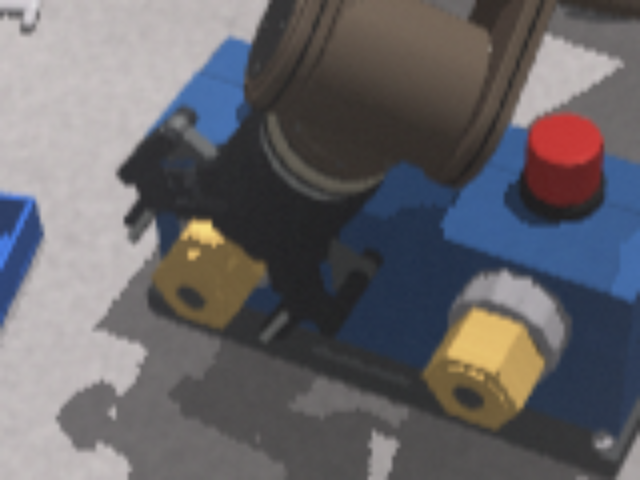

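The jaws sit on the hexagon's flats (crop (205,280)): opening 49.8 mm, almost no side load. Now the first 60° stroke.

```bash
cat >> h.py <<'E'
def stroke(a,b,x0,step=15,w=30.):
    for th in np.arange(a+step,b+.1,step):
        x=x0+(th-a)/18
        r.move_linear(G+x*u,ori(th),velocity=(step/18)/(step/w))
        st("th%d x%.1f"%(th,x)); s=r.sense()
        if np.linalg.norm(s["wrist_force"])>30 or np.linalg.norm(s["moment"])>6: print("STOP");return False
    return True
E
python3 - <<'E'
from h import *
stroke(-30,30,0)
E
```

```text
th-15 x0.8 t5.49 [ 505.9 -100.3  100.1] [ 2.878e+00 -1.000e-03 -9.700e-02] F [2.3 0.8 1.5] M [ 0.4 -0.1 -0.1] w49.3 g47
th0 x1.7 t5.92 [ 506.7 -100.4   99.9] [ 3.138  0.    -0.096] F [ 1.4 -0.3  2.1] M [ 0.  -0.1 -0.1] w49.1 g47
th15 x2.5 t6.34 [ 507.4 -100.3   99.8] [-2.884e+00  1.000e-03 -9.500e-02] F [ 1.5 -1.6  2.9] M [-0.1 -0.1 -0.2] w49.3 g47
th30 x3.3 t6.77 [ 508.1 -100.3   99.7] [-2.622e+00  1.000e-03 -9.500e-02] F [ 1.8 -2.   2.8] M [-0.3  0.  -0.3] w49.3 g48
```

```bash
python3 - <<'E'
from h import *
x=60/18
r.gripper_open();st("open")
r.move_linear(G+x*u+75*bk(30),velocity=150)
c=cap("scene");cv2.imwrite("pics/s4.png",cv2.resize(c["color"][180:300,220:380,::-1],None,fx=4,fy=4))
r.movep(G+x*u+75*bk(-30),ori(-30))
r.move_linear(G+x*u,velocity=100);st("down")
E
```

```text
open t7.22 [507.8 -99.8  99.6] [-2.618e+00  1.000e-03 -9.500e-02] F [1.1 0.6 0.6] M [-0.2  0.1  0.1] w85.7 g0
down t9.80 [ 508.6 -100.3  100.3] [ 2.618e+00 -1.000e-03 -9.600e-02] F [-1.   0.  -0.2] M [ 0.2 -0.   0.1] w85.0 g0
```

View pics/s4.png

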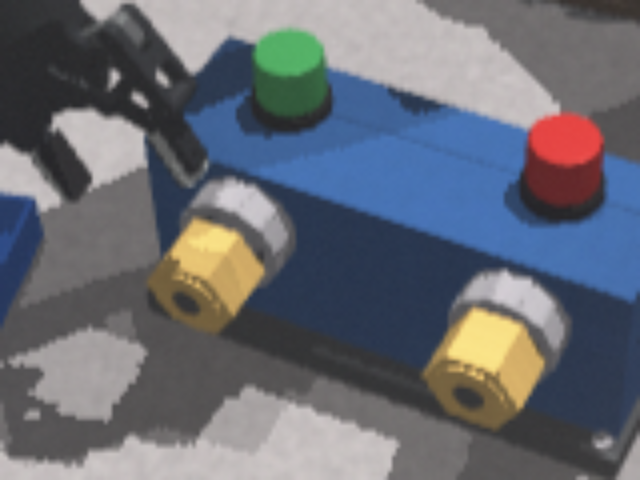

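The green plug (205,275) is a little further out, flat up again; the red-flag plug is unchanged. Second stroke.

```bash
python3 - <<'E'
from h import *
x=60/18
r.close(40);st("closed")
if stroke(-30,30,x):
    x*=2
    r.move_linear(G+(x+3)*u,velocity=10);st("pull3")
    if np.linalg.norm(r.sense()["wrist_force"])<15:
        for d in(10,20,35,50,70,90):
            r.move_linear(G+(x+d)*u,velocity=40);st("pull%d"%d)
            if np.linalg.norm(r.sense()["wrist_force"])>25: print("STOP");break
E
```

```text
closed t10.22 [508.5 -99.9 100.4] [ 2.618e+00 -1.000e-03 -9.600e-02] F [0.7 1.8 1.8] M [ 0.3  0.1 -0.1] w48.9 g48
th-15 x4.2 t10.64 [ 509.4 -100.5  100.5] [ 2.879e+00 -2.000e-03 -9.800e-02] F [1.4 3.1 2.2] M [ 0.4  0.  -0.2] w49.3 g48
th0 x5.0 t11.07 [ 510.4 -100.8  100.3] [ 3.138e+00 -1.000e-03 -9.600e-02] F [1.7 0.8 4.2] M [ 0.2 -0.1 -0.1] w49.2 g48
th15 x5.8 t11.49 [ 511.  -100.7  100.1] [-2.883  0.    -0.096] F [2.4 0.1 4.9] M [ 0.1 -0.1 -0.2] w49.2 g48
th30 x6.7 t11.92 [ 511.7 -100.7   99.9] [-2.62e+00  2.00e-03 -9.70e-02] F [ 1.8 -0.6  5.7] M [ 0.  -0.  -0.3] w49.5 g48
pull3 t12.37 [ 513.3 -100.1   99.6] [-2.621  0.005 -0.092] F [0.3 0.2 4.9] M [0.  0.5 0.1] w49.7 g48
pull10 t12.69 [ 520.9 -100.6   99.4] [-2.619e+00  2.000e-03 -9.400e-02] F [-1.2  0.4  3.6] M [0.1 0.3 0. ] w49.0 g48
pull20 t13.09 [ 531.5 -102.5   99.3] [-2.619 -0.    -0.096] F [ 1.3  1.3 -0. ] M [-0.2  0.1 -0.1] w49.8 g48
pull35 t13.62 [ 546.2 -103.8   99.4] [-2.618  0.    -0.096] F [-0.8  0.5 -3. ] M [-0.5  0.   0. ] w49.1 g47
pull50 t14.14 [ 561.3 -105.3   99.8] [-2.618  0.    -0.096] F [ 0.1 -0.2 -2.9] M [-0.4  0.1  0. ] w49.5 g47
pull70 t14.79 [ 581.1 -107.2   99.7] [-2.618  0.    -0.096] F [ 0.9 -0.3 -3.4] M [-0.5  0.1  0. ] w49.2 g47
pull90 t15.44 [ 601.  -109.1   99.6] [-2.618  0.    -0.096] F [-0.1  0.4 -2.5] M [-0.5  0.  -0. ] w49.1 g47
```

```bash
python3 - <<'E'
from h import *
r.move_linear(G+106*u,velocity=80)
r.move_linear(G+106*u+90*Z,velocity=120)
T=np.array([527.5,-334,0])+40*u
r.movep(T+170*Z,ori(8));st("over")
c=cap("scene");cv2.imwrite("pics/s5.png",cv2.resize(c["color"][100:340,60:380,::-1],None,fx=2,fy=2))
r.move_linear(T+60*Z,velocity=100);r.dwell(.3)
f0=r.sense()["wrist_force"][2];st("60")
for z in(45,40,38,37,36,35,34,33.2,32.5):
    r.move_linear(T+z*Z,velocity=20);r.dwell(.1);st("z%.1f"%z)
    if r.sense()["wrist_force"][2]-f0>3: break
E
```

```text
over t17.53 [ 567.3 -336.6  169.3] [-2.999e+00  1.000e-03 -9.600e-02] F [ 0.   0.1 -4. ] M [-0.2 -0.   0. ] w49.5 g47
60 t19.13 [ 567.5 -338.    60.5] [-3.002e+00 -1.000e-03 -9.600e-02] F [ 0.3 -0.1 -2.9] M [-0.1 -0.  -0. ] w49.5 g47
z45.0 t20.13 [ 567.5 -338.    45.3] [-3.002 -0.    -0.096] F [ 0.5  0.4 -3.4] M [-0.1 -0.1 -0. ] w49.3 g47
z40.0 t20.63 [ 567.3 -337.9   40. ] [-3.002  0.    -0.096] F [ 0.1  0.3 -3.1] M [-0.1 -0.   0. ] w49.2 g47
z38.0 t20.98 [ 567.7 -338.2   38.7] [-3.003e+00 -1.000e-03 -9.600e-02] F [-0.4  0.9  1. ] M [-0.1 -0.   0. ] w49.1 g48
```

View pics/s5.png

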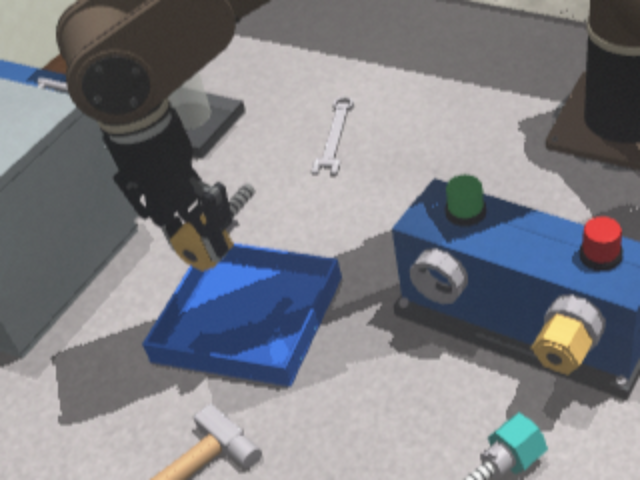

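Held over the tray, level, with the shank toward the robot; the port (438,277) is empty. It touched about 4 mm early, so I'll look before releasing.

```bash
python3 - <<'E'
from h import *
c=cap("scene");cv2.imwrite("pics/s6.png",cv2.resize(c["color"][200:310,120:250,::-1],None,fx=5,fy=5))
P=pts(c);hsv=cv2.cvtColor(c["color"],cv2.COLOR_RGB2HSV).astype(int)
t=(abs(P[...,0]-527)<80)&(abs(P[...,1]+334)<80)
g=(hsv[...,0]>12)&(hsv[...,0]<34)&(hsv[...,1]>90)&t
q=P[g];L=q-np.array([567.7,-338.2,0]);print(len(q),np.percentile(L@u,[2,98]),np.percentile(L@v,[2,98]),np.percentile(q[:,2],[2,50,98]))
b=t&(hsv[...,0]>100)&(hsv[...,0]<125)&(hsv[...,1]>120);print("floor",np.median(P[b][:,2]))
n=t&(hsv[...,1]<60)&(P[...,2]>8)&(P[...,0]<545);q=P[n];L=(q-np.array([567.7,-338.2,0]))@u
for a in range(-100,-20,10):
    k=(L>a)&(L<a+10)
    if k.sum()>3: print(a,k.sum(),np.percentile(q[k,2],[5,50,95]).round(1))
E
```

```text
222 [-21.52414438  16.1943556 ] [-24.52373763  26.2046259 ] [19.95674535 49.5539988  64.73721159]
floor 5.956178817891669
-100 131 [ 45.1 413.3 428.8]
-90 196 [ 45.2 404.8 420.8]
-80 332 [ 47.4 389.5 408.9]
-70 463 [301.2 373.1 396.4]
-60 463 [297.8 363.  383.1]
-50 443 [297.6 343.8 370.8]
-40 367 [299.8 332.6 362. ]
-30 125 [194.7 306.1 362.8]
```

View pics/s6.png

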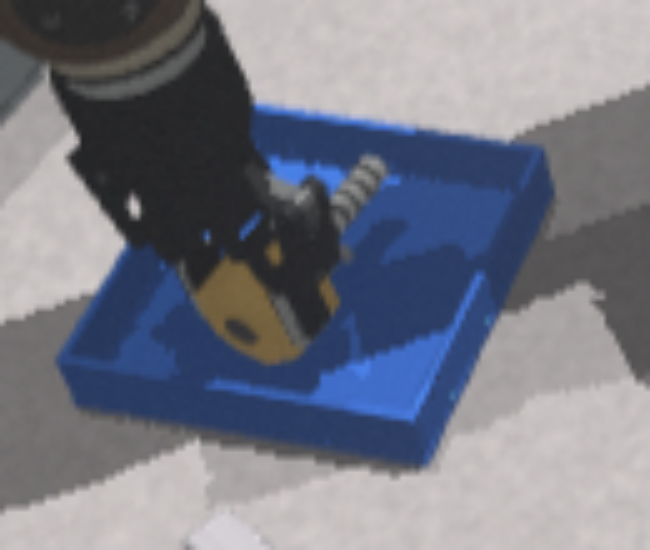

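The plug hangs clear of the walls (hexagon at (265,310)), outer end pitched slightly down, which explains the early touch. I'll press it lightly toward level, then release.

```bash
python3 - <<'E'
from h import *
T=np.array([527.5,-334,0])+40*u
for z in(37.2,36.4,35.6,34.8,34,33.4):
    r.move_linear(T+z*Z,velocity=8);st("z%.1f"%z)
    if r.sense()["wrist_force"][2]>12: break
r.gripper_open();r.dwell(.3);st("open")
r.move_linear(T+(z+120)*Z+np.array([0,0,0]),velocity=80);r.dwell(.3);st("up")
r.movep(T+np.array([-250,-200,260]),ori(0)) if r.ik(T+np.array([-250,-200,260]),ori(0)) is not None else None
c=cap("scene");cv2.imwrite("pics/s7.png",cv2.resize(c["color"][160:320,120:420,::-1],None,fx=2.6,fy=2.6))
P=pts(c);hsv=cv2.cvtColor(c["color"],cv2.COLOR_RGB2HSV).astype(int)
g=(hsv[...,0]>12)&(hsv[...,0]<34)&(hsv[...,1]>90)&(abs(P[...,0]-527)<88)&(abs(P[...,1]+334)<88)
q=P[g];print(len(q),q.mean(0),q.min(0),q.max(0))
E
```

```text
z37.2 t21.28 [ 567.7 -338.2   38.5] [-3.002e+00 -1.000e-03 -9.600e-02] F [-1.3  1.4  5.8] M [0.3 0.3 0.1] w49.0 g48
z36.4 t21.53 [ 567.8 -338.2   38.4] [-3.002e+00 -1.000e-03 -9.600e-02] F [-2.4  1.6  7.9] M [0.5 0.4 0.1] w49.1 g49
z35.6 t21.78 [ 567.8 -338.2   38.3] [-3.002 -0.    -0.095] F [-4.1  1.8 11.2] M [0.6 0.6 0.1] w49.1 g49
z34.8 t22.03 [ 567.9 -338.3   38.3] [-3.001 -0.    -0.095] F [-5.3  3.5 14.1] M [0.7 0.8 0.2] w48.9 g50
open t22.78 [ 567.3 -337.8   34.7] [-3.002  0.    -0.096] F [ 0.3 -0.   0.8] M [-0.1  0.   0. ] w85.9 g0
up t24.73 [ 567.3 -337.8  154.6] [-3.002  0.    -0.096] F [-0.5  0.2  0.3] M [-0.1  0.  -0. ] w85.7 g0
411 [ 566.10921182 -339.42000022   45.27055463] [ 534.14527209 -373.27407453   13.15895855] [ 583.23316968 -318.4110761    59.29937827]
```

View pics/s7.png

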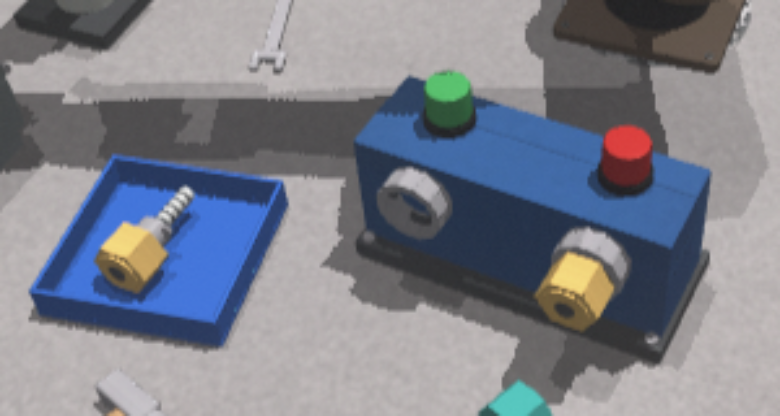

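The plug lies on a flat in the tray (135,250), level and clear of the walls. The red-flag plug (575,285) is unmoved, and the arm is clear.

```bash
python3 -c "
from h import *
st();print(r.hand_in())"
```

```text
t26.06 [ 318.3 -536.9  259.1] [-3.14   0.    -0.094] F [ 0.1 -1.1 -0.3] M [0. 0. 0.] w85.7 g0
the job is handed in; nothing more can be done
None
```

The plug below the green flag (plug_r) is unscrewed, drawn out and lying level in the blue tray, the red-flag plug looks unmoved in the pictures, and the job was handed in at about 26 s with no verdict returned.

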